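Pack a heat sink and its circuit board

TASK

Pack the spare set into the blue box, heaviest lowest: lay the big silver heat sink flat on the floor of the box, fins up, then put the green circuit board on its white carrier squarely on top of it, component side up and lying the same way along. Set both down gently rather than dropping them, and leave the solder reel, the fan and the small black heat sink where they are.

Things in the scene. Friction and masses are not known exactly. Their poses are not given: they have to be found in the camera images.
- tote: Blue plastic box, open at the top, fixed to the bench. Outside 210 (x) x 170 (y) x 65 mm high, walls and floor 5 mm thick, so inside 200 x 160 mm and 60 mm deep. Origin: centre of its underside, on the bench; x along its long side, z up.
- heatsink_center (a point): Centre (half-way up, 15 mm over its underside) of the big silver aluminium heat sink, a block 110 (x) x 56 (y) x 30 mm (z) with straight fins along x on its top. The heavy part, about 0.4 kg. It lies on the bench with its fins up; grip it across its 56 mm width.
- board_center (a point): Centre (9 mm over its underside) of the green circuit board on its white plastic carrier, together 100 (x) x 56 (y) x 18 mm (z): carrier 15 mm, board 3 mm on top. Black chips and round capacitors stand up to 10 mm higher, well in from the edges. The light part, about 0.08 kg. It lies on the bench, components up; grip it across its 56 mm width.
- reel_center (a point): Bystander: centre of a red solder reel standing on its flange, 60 mm across, 40 mm high.
- fan_center (a point): Bystander: centre of a square black cooling fan lying flat, 60 x 60 x 25 mm high.
- small_sink_center (a point): Bystander: centre of a small black heat sink, 40 x 40 x 25 mm high.

How it is judged (in metres and radians):
On the way, in this order (a step that is already met when the one before it is completed fails the run):
1. the silver heat sink lies flat on the floor of the box, fins up, released (x of heatsink_center in the frame of tote between -0.09 and 0.09 m and y of heatsink_center in the frame of tote between -0.07 and 0.07 m and z of heatsink_center in the frame of tote below 0.027 m and angle between heatsink_center's own z axis and vertical below 0.17 rad and linear speed of heatsink below 0.03 m/s and contact force between the fingers and heatsink below 0.3 N), for 0.2 s.
2. the circuit board lies squarely on top of the heat sink, components up, released (all of step 1 and x of board_center in the frame of heatsink_center between -0.02 and 0.02 m and y of board_center in the frame of heatsink_center between -0.02 and 0.02 m and z of board_center in the frame of heatsink_center between 0.018 and 0.03 m and angle between board_center's own z axis and vertical below 0.17 rad and angle between the x axis of board_center and the x axis of heatsink_center, either way round below 0.26 rad and linear speed of board below 0.03 m/s and contact force between the fingers and board below 0.3 N), for 0.2 s.
At the end, for the whole second after the job is handed in: Heat sink on the floor of the blue box, fins up, level within 10 degrees; board on top of it, components up, level within 10 degrees, its centre within 20 mm of the heat sink's along and across, its length within 15 degrees of the heat sink's; both released and at rest (all of step 2); the robot touches nothing.
It fails at once if the heat sink is dropped into the box (faster than 0.7 m/s below its rim) (horizontal distance between heatsink_center and tote below 0.1 m and z of heatsink_center in the frame of tote below 0.06 m and linear speed of heatsink above 0.7 m/s).
It fails at once if the circuit board is dropped into the box (faster than 0.7 m/s below its rim) (horizontal distance between board_center and tote below 0.1 m and z of board_center in the frame of tote below 0.07 m and linear speed of board above 0.7 m/s).
It fails at once if the solder reel is moved by more than 20 mm (distance of reel_center from where it was at the start of the episode above 0.02 m).
It fails at once if the fan is moved by more than 20 mm (distance of fan_center from where it was at the start of the episode above 0.02 m).
It fails at once if the small black heat sink is moved by more than 20 mm (distance of small_sink_center from where it was at the start of the episode above 0.02 m).
It also fails if it takes over 64 s, if anything falls off the work surface, if the arm or the gripper's body presses on something with over 40 N, if the wrist force passes 120 N, or if a joint passes its speed limit or range.

ROBOT

A 6-joint arm with a two-finger parallel gripper is mounted at the origin on the work surface. World frame = base frame: x ahead of the robot, y to its left, z up, the work surface at z = 0. Lengths are in mm, angles in rad, forces in N, time in s.
With the tool pointing down it reaches from about 400 to 925 mm from the base axis. Payload 12.5 kg.
Tool frame: the origin (TCP) lies at the very end of the fingers, on their centre line; the grasp point (between the pads) lies 19 mm behind it; z points along the fingers, y is the direction in which the jaws open and shut (so a half turn about z gives the same grasp; the last joint's range is limited). The gripper opens to 95 mm and grips with 3 to 60 N. Pads are 20 mm wide; open, the fingers measure 119 mm over their backs; the gripper's body (75 mm by 180 mm) begins 59 mm behind the grasp point.
Start: joints at [1.199, 0.491, 1.559, -0, 1.092, -0.106], TCP at [164.159, 603.078, 177.961] pointing down, gripper open.
Joint ranges: [-3.1, 3.1], [-0.84, 2.19], [0.05, 2.79], [-1.13, 4.28], [0.06, 2.93], [-2.69, 2.69]. Speed limits (rad/s): [2.22, 2.22, 2.79, 3.14, 3.14, 3.14].

INTERFACE

Orientations are given as [roll, pitch, yaw] about the fixed x, y, z axes, in that order (R = Rz(yaw) Ry(pitch) Rx(roll)).
In Python, from cell import env gives the robot as it stands.
- The arm moves only by the shell command python3 -m pendant 'ROWS'. ROWS is JSON, a list that holds one entry, the list of rows, each a list of 5 numbers: the opening, from 0 (shut) to 1 (fully open), then the shift along the tool's x, y, z in m, then the turn about the tool's z in rad. A call has exactly 8 rows; each row is the pose to reach, as a shift and turn from the pose commanded when the call began, along the tool's axes at that moment; what a row does not reach only later rows make up. A row lasts 1/10 s, in which the tool goes at most 50 mm and 8.59 degrees, less where a joint would pass 70% of its speed; a pose out of reach is approached as far as the arm can. A call with a gripper value outside its range is refused whole. The fingers move at their own pace and stop on an object; the grip force is fixed at half the most. Time passes only in rows, so rows that repeat a pose let the fingers close, or fill a call up. It gives the time, the measured TCP pose, the force and the opening at its end, in the units of the state.
- env.state(): the state, without advancing time (a new reading comes with each control period).
- env.read_camera(name): name is "scene" or "top"; returns a dict with "image" (420x560x3 uint8, blue, green, red), "range_z" (420x560 float32, mm along the optical axis (not along the pixel's ray), 0 where there is no reading), "fx", "fy", "cx", "cy" (pixels), "rvec" (rotation vector, rad) and "tvec" (3), from world to camera coordinates, as OpenCV has them. Camera axes: x right, y down, z forward; pixel columns grow to the right and rows downward; lengths in mm; the calibration is good to about 2 mm. A picture is of the moment at which its call begins.
- env.job_done(): hands the job in, once; it reports no verdict.
The state is a dict: "t": time; "joints": joint angles; "qvel": joint speeds; "tau": joint torques, N m; "eef_pos": TCP position; "tcp_rot": TCP orientation; "ft_force": force on the tool from outside, world axes, zero at the start; "moment": the same for the moment, N m; "opening": opening from 0.0 (shut) to 1.0 (fully open).
Only numpy, scipy, OpenCV 4.12 (cv2) and the standard library are available. Lean on these libraries where they do the work, as an engineer would, in place of code of your own. Each camera call takes 0.05 s, during which the arm holds its last target. There are 200 camera calls.

## Working session

There is one attempt and no reset: what is moved stays moved. The work goes in short steps, Python scripts to look and compute and a shell command to move; the robot and the scene stay as the last step left them, time stands still between calls to the robot, and variables do not carry over. Pictures are saved under pics/ and viewed, about 8 in all and at most 12, crops included, and the job is handed in when it is done.

```bash
ls; mkdir -p pics
cat > h.py <<'E'
import numpy as np,cv2
from cell import env
def cloud(c):
    R,_=cv2.Rodrigues(np.array(c["rvec"],float)); t=np.array(c["tvec"],float).ravel()
    z=c["range_z"].astype(float); v,u=np.mgrid[:z.shape[0],:z.shape[1]]
    P=np.stack([(u-c["cx"])/c["fx"]*z,(v-c["cy"])/c["fy"]*z,z],-1)
    W=(P-t)@R; W[z==0]=np.nan
    return W
E
python3 - <<'E'
from h import *
s=env.state(); print({k:np.round(s[k],3) for k in("t","eef_pos","tcp_rot","ft_force","opening")})
for n in("top","scene"):
    c=env.read_camera(n); cv2.imwrite(f"pics/{n}0.png",c["image"]); np.savez(f"{n}0.npz",**c,W=cloud(c))
E
```

```text
pics
{'t': np.float64(0.0), 'eef_pos': array([164.052, 602.798, 177.35 ]), 'tcp_rot': array([-3.14 , -0.   ,  2.876]), 'ft_force': array([0.848, 0.07 , 0.607]), 'opening': np.float64(1.0)}
```

View pics/top0.png

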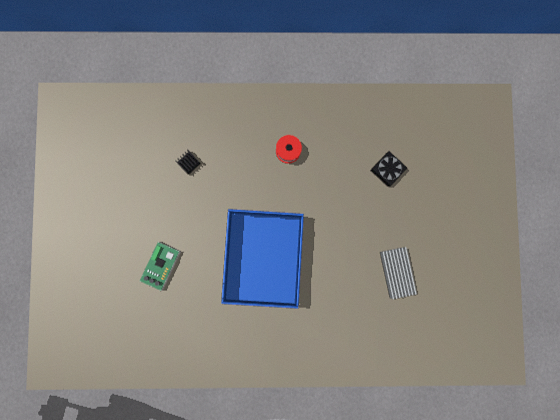

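View pics/scene0.png

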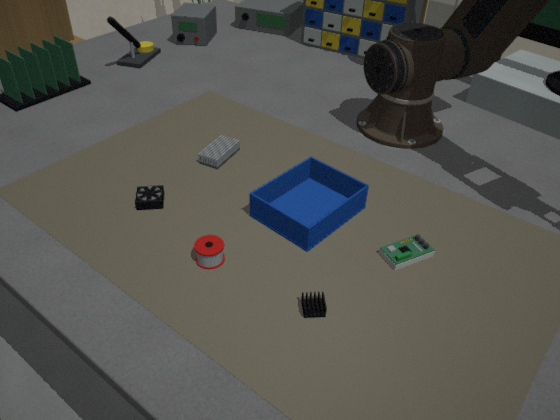

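The top view shows the silver sink at about (398,273), the board at (161,266) and the box at (263,258). The reel (289,149), fan (389,168) and small sink (190,161) are all well away from these. Next I measure them from the range data.

```bash
cat >> h.py <<'E'
def rect(W,box,zlo,zhi):
    u0,v0,u1,v1=box; P=W[v0:v1,u0:u1].reshape(-1,3); P=P[(P[:,2]>zlo)&(P[:,2]<zhi)]
    (cx,cy),(w,h),a=cv2.minAreaRect(P[:,:2].astype(np.float32))
    if w<h: w,h,a=h,w,a+90
    return dict(n=len(P),c=np.round([cx,cy],1),wh=np.round([w,h],1),long_deg=round((a+90)%180-90,1),z=np.round(np.percentile(P[:,2],[5,50,95]),1),med=np.round(np.median(P[:,:2],0),1))
E
python3 - <<'E'
from h import *
W=np.load("top0.npz")["W"]
print("bench",np.nanmedian(W[300:380,320:360,2]), np.nanmedian(W[230:280,250:290,2]))
for n,b,lo,hi in(("sink",(370,235,428,312),15,40),("board",(130,230,192,302),8,40),("tote",(210,200,320,320),52,75),
 ("reel",(265,125,315,172),30,50),("fan",(365,145,415,195),15,40),("small",(168,143,212,182),12,40)):
    print(n,rect(W,b,lo,hi))
E
```

```text
bench 0.599713020428897 5.01924364320654
sink {'n': 1168, 'c': array([ 461.6, -277. ]), 'wh': array([109.8,  58. ]), 'long_deg': 10.9, 'z': array([16.6, 27.5, 32.3]), 'med': array([ 461.3, -277.1])}
board {'n': 1075, 'c': array([480.3, 274.8]), 'wh': array([99.9, 56.2]), 'long_deg': -24.8, 'z': array([14.1, 18.9, 27.7]), 'med': array([480.6, 273.7])}
tote {'n': 886, 'c': array([497.4,  36.3]), 'wh': array([210.1, 170.2]), 'long_deg': -3.9, 'z': array([55.3, 64.4, 67.8]), 'med': array([491.8,  39.1])}
reel {'n': 520, 'c': array([752.4, -24.5]), 'wh': array([58.8, 58.2]), 'long_deg': -26.8, 'z': array([36.9, 40.3, 43.3]), 'med': array([751.6, -24.1])}
fan {'n': 662, 'c': array([ 706.3, -262.6]), 'wh': array([61.3, 59.9]), 'long_deg': -43.8, 'z': array([20.8, 25.3, 29. ]), 'med': array([ 705.7, -261.4])}
small {'n': 125, 'c': array([723.8, 212.3]), 'wh': array([41.1, 39.9]), 'long_deg': 42.1, 'z': array([18.7, 24.9, 28.5]), 'med': array([722.9, 211.3])}
```

```bash
cat > go.py <<'E'
import sys
from h import *
from scipy.spatial.transform import Rotation as Ro
s=env.state(); R=Ro.from_euler("xyz",s["tcp_rot"]).as_matrix(); p=np.array(s["eef_pos"])
print("t",round(float(s["t"]),2),"pos",np.round(p,1),"rot",np.round(s["tcp_rot"],3),"F",np.round(s["ft_force"],1),"op",round(float(s["opening"]),3))
yaw=np.arctan2(R[1,0],R[0,0])
a=[float(v) for v in sys.argv[1:]]
for i in range(0,len(a),4):   # x y z long_deg targets; shifts in tool axes from now
    d=(np.deg2rad(a[i+3])-yaw+np.pi/2)%np.pi-np.pi/2
    print("shift",np.round(R.T@(np.array(a[i:i+3])-p)/1000,4),"turn",round(-d,4))
E
python3 go.py 440 240 178 -15.2
```

```text
t 0.1 pos [164.  602.8 177.4] rot [-3.141 -0.     2.876] F [ 0.1  0.  -0.5] op 0.999
shift [-3.616e-01 -2.776e-01 -3.000e-04] turn -0.0005
```

```bash
python3 -m pendant '[[[1,-0.03,-0.023,0,0],[1,-0.068,-0.052,0,0],[1,-0.107,-0.082,0,0],[1,-0.145,-0.112,0,0],[1,-0.184,-0.141,0,0],[1,-0.222,-0.171,0,0],[1,-0.26,-0.2,0,0],[1,-0.28,-0.215,0,0]]]'; python3 go.py 461.6 -60 178 10.9 461.6 -277 120 10.9
```

```text
t: 0.9
eef_pos: [379.3, 319.5, 177.8]
tcp_rot: [-3.141, -0.0, 2.874]
ft_force: [-0.2, 1.3, 0.1]
opening: 1.002
t 0.9 pos [379.3 319.5 177.8] rot [-3.141 -0.     2.874] F [-0.2  1.3  0.1] op 1.002
shift [-0.1798 -0.3442 -0.    ] turn -0.4579
shift [-0.2372 -0.5534  0.0581] turn -0.4579
```

```bash
python3 -m pendant '[[[1,-0.018,-0.034,0,-0.06],[1,-0.038,-0.073,0,-0.12],[1,-0.059,-0.113,0,-0.18],[1,-0.08,-0.153,0,-0.24],[1,-0.101,-0.193,0,-0.3],[1,-0.121,-0.232,0,-0.36],[1,-0.142,-0.272,0,-0.42],[1,-0.16,-0.306,0,-0.46]]]'; python3 go.py 461.6 -277 90 10.9
```

```text
t: 1.7
eef_pos: [451.9, -17.3, 177.9]
tcp_rot: [3.142, 0.0, -2.946]
ft_force: [0.8, 1.5, -0.2]
opening: 1.003
t 1.7 pos [451.9 -17.3 177.9] rot [ 3.142  0.    -2.946] F [ 0.8  1.5 -0.2] op 1.003
shift [ 0.0411 -0.2566  0.0879] turn 0.0057
```

```bash
python3 -m pendant '[[[1,0.006,-0.04,0.013,0.006],[1,0.013,-0.08,0.028,0.006],[1,0.02,-0.125,0.043,0.006],[1,0.027,-0.17,0.058,0.006],[1,0.034,-0.212,0.073,0.006],[1,0.039,-0.245,0.084,0.006],[1,0.041,-0.257,0.088,0.006],[1,0.041,-0.257,0.088,0.006]]]'; python3 go.py 461.6 -277 4.5 10.9
```

```text
t: 2.5
eef_pos: [460.8, -276.0, 89.1]
tcp_rot: [3.14, -0.001, -2.955]
ft_force: [0.1, 0.3, -0.1]
opening: 0.994
t 2.5 pos [ 460.8 -276.    89.1] rot [ 3.140e+00 -1.000e-03 -2.955e+00] F [ 0.1  0.3 -0.1] op 0.994
shift [-0.0007 -0.0013  0.0846] turn -0.004
```

```bash
python3 -m pendant '[[[1,0,-0.001,0.02,-0.004],[1,0,-0.001,0.045,-0.004],[1,0,-0.001,0.065,-0.004],[1,0,-0.001,0.077,-0.004],[1,0,-0.001,0.083,-0.004],[1,0,-0.001,0.084,-0.004],[0,0,-0.001,0.084,-0.004],[0,0,-0.001,0.084,-0.004]]]'; python3 -m pendant '[[[0,0,0,0,0],[0,0,0,0,0],[0,0,0,0,0],[0,0,0,0,0],[0,0,0,0,0],[0,0,0,0,0],[0,0,0,0,0],[0,0,0,0,0]]]'; python3 go.py 461.6 -277 130 10.9
```

```text
t: 3.3
eef_pos: [461.8, -276.4, 6.7]
tcp_rot: [-3.141, 0.001, -2.949]
ft_force: [0.3, 0.6, 0.2]
opening: 0.884
t: 4.1
eef_pos: [461.4, -276.2, 5.9]
tcp_rot: [3.141, 0.0, -2.949]
ft_force: [0.3, -0.6, -0.3]
opening: 0.217
t 4.1 pos [ 461.4 -276.2    5.9] rot [ 3.141  0.    -2.949] F [ 0.3 -0.6 -0.3] op 0.217
shift [-1.000e-04 -8.000e-04 -1.241e-01] turn 0.0019
```

Run:
```python
from h import *
print(env.state()["opening"])
c=env.read_camera("scene"); t=env.read_camera("top")
a=cv2.resize(c["image"][60:220,150:340],None,fx=2,fy=2.5); b=cv2.resize(t["image"][220:320,340:440],(400,400))
cv2.imwrite("pics/g1.png",np.hstack([a,b])); print(env.state()["opening"])
```

```text
0.21666506484267353
0.12999264193754115
```

View pics/g1.png

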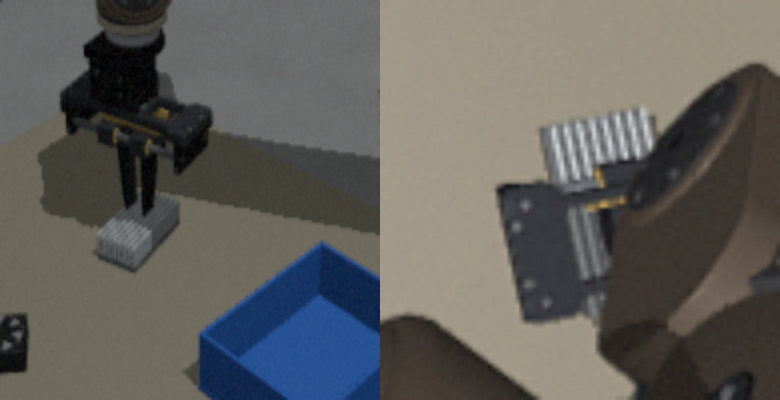

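Run:
```python
from h import *
print(env.state()["opening"])
for n in("scene","top"):
    W=cloud(env.read_camera(n)).reshape(-1,3)
    m=(abs(W[:,0]-461)<130)&(abs(W[:,1]+277)<130)
    for lo,hi in((15,34),(36,44),(44,52),(52,60),(60,68),(68,76),(76,90),(90,110)):
        P=W[m&(W[:,2]>lo)&(W[:,2]<hi)]
        if len(P): print(n,lo,hi,len(P),np.round(np.percentile(P[:,0],[2,50,98])),np.round(np.percentile(P[:,1],[2,50,98])))
s=env.state();print(s["opening"],s["eef_pos"],s["joints"])
```

```text
0.12999264193754115
scene 15 34 596 [408. 476. 519.] [-302. -269. -243.]
scene 36 44 6 [454. 464. 474.] [-284. -275. -266.]
scene 44 52 32 [451. 465. 476.] [-285. -279. -264.]
scene 52 60 32 [451. 469. 475.] [-286. -280. -261.]
scene 60 68 35 [449. 465. 476.] [-285. -267. -259.]
scene 68 76 38 [450. 471. 476.] [-288. -280. -259.]
scene 76 90 74 [451. 469. 476.] [-291. -274. -257.]
scene 90 110 98 [451. 470. 478.] [-291. -265. -256.]
top 15 34 471 [409. 493. 516.] [-295. -263. -241.]
0.04948445973448957 [ 461.40991597 -276.25768646    5.87238531] [-6.62374437e-01  6.10464939e-01  1.92871929e+00  1.38798319e-04
  6.02472756e-01 -2.42551300e+00]
```

The depth readings put the closed fingers above the sink at z of about 36 mm or more, although the reported TCP height is 6 mm. I'll lift straight up and measure the real fingertip height.

```bash
python3 -m pendant '[[[0,0,0,-0.01,0],[0,0,0,-0.03,0],[0,0,0,-0.06,0],[0,0,0,-0.085,0],[0,0,0,-0.1,0],[0,0,0,-0.1,0],[0,0,0,-0.1,0],[0,0,0,-0.1,0]]]'
python3 - <<'E'
from h import *
for n in("scene","top"):
    c=env.read_camera(n);Wi=cloud(c);W=Wi.reshape(-1,3)
    m=(abs(W[:,0]-461)<130)&(abs(W[:,1]+277)<130)
    for lo,hi in((15,34),)+tuple((z,z+8) for z in range(40,240,8)):
        P=W[m&(W[:,2]>lo)&(W[:,2]<hi)]
        if len(P)>2: print(n,lo,hi,len(P),np.round(np.percentile(P[:,0],[2,50,98])),np.round(np.percentile(P[:,1],[2,50,98])))
    if n=="scene": cv2.imwrite("pics/g2.png",cv2.resize(c["image"][20:180,150:340],None,fx=3,fy=3))
s=env.state();print(s["opening"],s["eef_pos"])
E
```

```text
t: 5.1
eef_pos: [461.0, -275.9, 105.1]
tcp_rot: [3.14, -0.001, -2.949]
ft_force: [-0.6, -0.2, 0.9]
opening: 0.007
scene 15 34 666 [409. 470. 518.] [-310. -273. -242.]
scene 136 144 9 [452. 470. 474.] [-280. -273. -271.]
scene 144 152 22 [450. 467. 474.] [-279. -272. -268.]
scene 152 160 27 [454. 471. 476.] [-280. -269. -266.]
scene 160 168 30 [454. 470. 476.] [-280. -269. -265.]
scene 168 176 33 [449. 470. 476.] [-281. -269. -265.]
scene 176 184 37 [451. 470. 475.] [-281. -268. -264.]
scene 184 192 38 [450. 471. 476.] [-284. -269. -261.]
scene 192 200 41 [450. 471. 477.] [-285. -267. -261.]
scene 200 208 41 [450. 471. 475.] [-285. -267. -261.]
scene 208 216 13 [469. 474. 476.] [-284. -275. -258.]
scene 216 224 67 [417. 465. 508.] [-353. -250. -190.]
scene 224 232 192 [419. 480. 510.] [-353. -255. -190.]
scene 232 240 272 [427. 488. 509.] [-348. -255. -190.]
top 15 34 608 [418. 487. 516.] [-309. -283. -241.]
top 136 144 3 [452. 460. 462.] [-271. -270. -269.]
top 152 160 6 [451. 457. 464.] [-269. -268. -267.]
top 216 224 14 [451. 459. 477.] [-252. -251. -207.]
top 224 232 22 [455. 474. 495.] [-261. -250. -190.]
top 232 240 73 [459. 481. 495.] [-262. -236. -203.]
0.0038699189295761764 [ 461.06795806 -275.99788105  105.03351231]
```

View pics/g2.png

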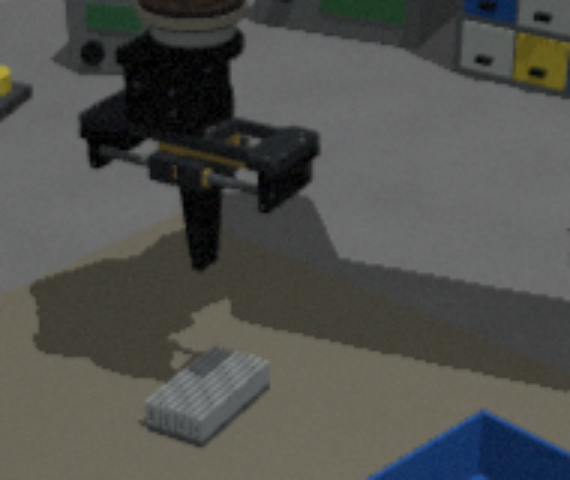

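The closed fingertips end at z of about 137 mm and the gripper body begins at about 216 mm (78 mm higher, as specified). The reported TCP height is 105 mm, so it reads about 32 mm too low. I'll open the gripper, check the finger centre in xy, and check that the sink hasn't moved.

```bash
python3 -m pendant '[[[1,0,0,0,0],[1,0,0,0,0],[1,0,0,0,0],[1,0,0,0,0],[1,0,0,0,0],[1,0,0,0,0],[1,0,0,0,0],[1,0,0,0,0]]]';python3 -m pendant '[[[1,0,0,0,0],[1,0,0,0,0],[1,0,0,0,0],[1,0,0,0,0],[1,0,0,0,0],[1,0,0,0,0],[1,0,0,0,0],[1,0,0,0,0]]]'
python3 - <<'E'
from h import *
W=cloud(env.read_camera("scene")).reshape(-1,3); s=env.state(); p=s["eef_pos"]; yaw=s["tcp_rot"][2]
print(p,s["opening"])
d=W[:,:2]-p[:2]; X=d@[np.cos(yaw),np.sin(yaw)]; Y=d@[np.sin(yaw),-np.cos(yaw)]; Z=W[:,2]
m=(abs(X)<60)&(abs(Y)<90)
for sg in(-1,1):
    for lo,hi in((120,140),(140,160),(160,180),(180,205)):
        k=m&(sg*Y>0)&(Z>lo)&(Z<hi)
        if k.sum()>3: print(sg,lo,hi,k.sum(),"X",np.round(np.percentile(X[k],[3,97])),"Y",np.round(np.percentile(Y[k],[3,50,97])),"zmin",Z[k].min().round(1))
k=m&(Z>15)&(Z<34)&(abs(Y)<60)
(c),w,a=cv2.minAreaRect(W[k,:2].astype(np.float32)); print("sink",c,w,a)
E
```

```text
t: 6.0
eef_pos: [461.4, -276.3, 105.9]
tcp_rot: [3.142, 0.0, -2.949]
ft_force: [0.2, -0.8, -0.2]
opening: 0.623
t: 6.8
eef_pos: [461.4, -276.3, 105.9]
tcp_rot: [3.142, 0.0, -2.949]
ft_force: [0.5, -0.3, -0.4]
opening: 1.004
[ 461.42652824 -276.26850976  105.91519354] 0.9992111660156432
-1 140 160 41 X [-13.  10.] Y [-53. -48. -46.] zmin 142.3
-1 160 180 60 X [-13.   9.] Y [-55. -48. -46.] zmin 160.1
-1 180 205 90 X [-15.  10.] Y [-57. -49. -47.] zmin 180.0
1 140 160 39 X [-13.  13.] Y [47. 52. 55.] zmin 142.2
1 160 180 55 X [-14.   9.] Y [47. 55. 58.] zmin 160.3
1 180 205 77 X [-15.   9.] Y [49. 57. 60.] zmin 180.0
sink (461.1158447265625, -278.16204833984375) (116.71775817871094, 60.15533447265625) 11.2364501953125
```

```bash
python3 -m pendant '[[[1,0,0,0.02,0],[1,0,0,0.05,0],[1,0,0,0.08,0],[1,0,0,0.102,0],[1,0,0,0.117,0],[1,0,0,0.124,0],[1,0,0,0.127,0],[1,0,0,0.128,0]]]'
python3 - <<'E'
from h import *
W=cloud(env.read_camera("scene")).reshape(-1,3); s=env.state(); p=s["eef_pos"]; yaw=s["tcp_rot"][2]
print(p,s["ft_force"],s["moment"])
d=W[:,:2]-p[:2]; X=d@[np.cos(yaw),np.sin(yaw)]; Y=d@[np.sin(yaw),-np.cos(yaw)]; Z=W[:,2]
for sg in(-1,1):
    k=(abs(X)<25)&(sg*Y>42)&(sg*Y<65)&(Z<70); print(sg,np.round(np.sort(Z[k])[::6]))
k=(abs(X)<60)&(abs(Y)<90)&(Z>60)&(Z<150); h,e=np.histogram(Z[k&(abs(Y)>62)],bins=range(60,151,6)); print(h,e)
E
```

```text
t: 7.65
eef_pos: [461.6, -276.4, -21.9]
tcp_rot: [-3.141, 0.0, -2.949]
ft_force: [1.2, -0.5, -0.5]
opening: 1.001
[ 461.64964672 -276.4181656   -21.73208865] [-0.09534456  0.54781725 -0.05155786] [0.01800921 0.06144147 0.06768134]
-1 [-2.  1.  2.  3. 17. 20. 23. 26. 28. 30. 34. 35. 39. 41. 43. 46. 48. 50.
 53. 55. 58. 60. 62. 65. 65. 68.]
1 [-2. -2. -1. -0.  0.  0.  1.  1.  1.  1.  2.  2.  3.  3.  3.  4. 17. 19.
 25. 28. 32. 33. 36. 39. 43. 45. 49. 52. 54. 56. 58. 60. 63. 64. 67.]
[  0   0   0   0   0  19  59  56  44  75  46  59 276   2   0] [ 60  66  72  78  84  90  96 102 108 114 120 126 132 138 144 150]
```

```bash
python3 -m pendant '[[[1,0,0,0.003,0],[1,0,0,0.006,0],[1,0,0,0.007,0],[0.5,0,0,0.007,0],[0,0,0,0.007,0],[0,0,0,0.007,0],[0,0,0,0.007,0],[0,0,0,0.007,0]]]';python3 -m pendant '[[[0,0,0,0,0],[0,0,0,0,0],[0,0,0,0,0],[0,0,0,0,0],[0,0,0,0,0],[0,0,0,0,0],[0,0,0,0,0],[0,0,0,0,0]]]'; python3 go.py
```

```text
t: 8.5
eef_pos: [461.5, -276.3, -29.1]
tcp_rot: [-3.142, 0.0, -2.949]
ft_force: [1.2, -6.7, -1.6]
opening: 0.638
t: 9.3
eef_pos: [461.6, -276.4, -29.0]
tcp_rot: [-3.141, 0.0, -2.949]
ft_force: [1.1, -2.6, -0.3]
opening: 0.587
t 9.3 pos [ 461.6 -276.4  -29. ] rot [-3.141  0.    -2.949] F [ 1.1 -2.6 -0.3] op 0.587
```

The grip stopped at an opening of 0.587, about 56 mm, so the sink is held. I'll lift and then carry it over.

```bash
python3 -m pendant '[[[0,0,0,-0.004,0],[0,0,0,-0.015,0],[0,0,0,-0.035,0],[0,0,0,-0.06,0],[0,0,0,-0.08,0],[0,0,0,-0.095,0],[0,0,0,-0.1,0],[0,0,0,-0.1,0]]]'; python3 go.py 497.4 36.3 71 -3.9
```

```text
t: 10.1
eef_pos: [461.4, -276.1, 71.6]
tcp_rot: [-3.141, 0.001, -2.949]
ft_force: [-1.3, -0.4, -5.6]
opening: 0.587
t 10.1 pos [ 461.4 -276.1   71.6] rot [-3.141e+00  1.000e-03 -2.949e+00] F [-1.3 -0.4 -5.6] op 0.587
shift [-0.0951  0.2998  0.0005] turn 0.2604
```

```bash
python3 -m pendant '[[[0,-0.003,0.01,0,0.01],[0,-0.01,0.03,0,0.04],[0,-0.02,0.06,0,0.08],[0,-0.03,0.09,0,0.12],[0,-0.04,0.125,0,0.16],[0,-0.05,0.16,0,0.2],[0,-0.06,0.19,0,0.24],[0,-0.067,0.21,0,0.26]]]'; python3 go.py 497.4 36.3 71 -3.9
```

```text
t: 10.9
eef_pos: [486.1, -54.6, 70.0]
tcp_rot: [3.141, -0.002, 3.073]
ft_force: [0.7, -0.2, -4.3]
opening: 0.588
t 10.9 pos [486.1 -54.6  70. ] rot [ 3.141e+00 -2.000e-03  3.073e+00] F [ 0.7 -0.2 -4.3] op 0.588
shift [-0.005   0.0915 -0.0009] turn -0.0005
```

```bash
python3 -m pendant '[[[0,-0.001,0.015,0,0],[0,-0.002,0.035,0,0],[0,-0.003,0.055,0,0],[0,-0.004,0.073,0,0],[0,-0.005,0.085,0,0],[0,-0.005,0.09,0,0],[0,-0.005,0.091,0,0],[0,-0.005,0.091,0,0]]]'
python3 - <<'E'
from h import *
c=env.read_camera("scene"); cv2.imwrite("pics/p1.png",cv2.resize(c["image"][40:260,220:400],None,fx=2.7,fy=2.7))
W=cloud(c).reshape(-1,3); Z=W[:,2]
k=(abs(W[:,0]-497)<65)&(abs(W[:,1]-36)<45)&(Z>72)&(Z<145); print(np.round(np.percentile(Z[k],[1,5,20]),1))
E
python3 go.py 497.4 36.3 -23 -3.9
```

```text
t: 11.7
eef_pos: [498.0, 32.9, 70.7]
tcp_rot: [3.142, -0.0, 3.074]
ft_force: [0.2, -0.0, -4.3]
opening: 0.589
[100.2 102.9 112.3]
t 11.75 pos [498.1  32.7  70.8] rot [ 3.142 -0.     3.073] F [ 0.1  0.4 -5.2] op 0.586
shift [0.0009 0.0036 0.0938] turn -0.0002
```

View pics/p1.png

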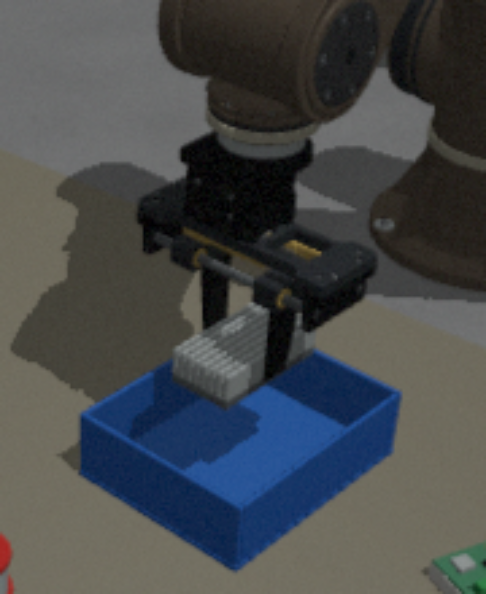

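The sink is held level over the box, with its underside at about 100 mm, which matches the lift. On the box floor the reported z should be about -24.

```bash
python3 -m pendant '[[[0,0.001,0.003,0.01,0],[0,0.001,0.0035,0.028,0],[0,0.001,0.0035,0.048,0],[0,0.001,0.0035,0.066,0],[0,0.001,0.0035,0.08,0],[0,0.001,0.0035,0.089,0],[0,0.001,0.0035,0.092,0],[0,0.001,0.0035,0.093,0]]]'; python3 go.py 497.4 36.3 -24 -3.9
```

```text
t: 12.55
eef_pos: [497.5, 36.6, -22.3]
tcp_rot: [3.142, -0.0, 3.074]
ft_force: [-0.3, 1.0, -4.8]
opening: 0.592
t 12.55 pos [497.5  36.6 -22.3] rot [ 3.142 -0.     3.074] F [-0.3  1.  -4.8] op 0.592
shift [ 0.     -0.0003  0.0017] turn 0.0
```

```bash
python3 -m pendant '[[[0,0,0,0.001,0],[0,0,0,0.0015,0],[0,0,0,0.002,0],[0,0,0,0.002,0],[0.75,0,0,0.002,0],[0.8,0,0,0.002,0],[0.8,0,0,0.002,0],[0.8,0,0,0.002,0]]]'; python3 -m pendant '[[[0.8,0,0,0,0],[0.8,0,0,0,0],[0.8,0,0,0,0],[0.8,0,0,-0.005,0],[0.8,0,0,-0.02,0],[0.8,0,0,-0.05,0],[0.8,0,0,-0.085,0],[0.8,0,0,-0.1,0]]]'; python3 go.py 480.3 274.8 80 -24.8
```

```text
t: 13.35
eef_pos: [497.6, 36.7, -23.9]
tcp_rot: [3.141, 0.0, 3.074]
ft_force: [0.1, -0.4, -0.8]
opening: 0.796
t: 14.15
eef_pos: [498.2, 36.7, 78.8]
tcp_rot: [3.141, 0.003, 3.074]
ft_force: [0.3, -0.6, -0.3]
opening: 0.799
t 14.15 pos [498.2  36.7  78.8] rot [3.141e+00 3.000e-03 3.074e+00] F [ 0.3 -0.6 -0.3] op 0.799
shift [ 0.034   0.2364 -0.0013] turn 0.3651
```

```bash
python3 -m pendant '[[[1,0.003,0.02,0,0.05],[1,0.008,0.055,0,0.11],[1,0.014,0.095,0,0.17],[1,0.02,0.135,0,0.23],[1,0.026,0.175,0,0.29],[1,0.031,0.21,0,0.34],[1,0.034,0.23,0,0.365],[1,0.034,0.236,0,0.365]]]'
python3 - <<'E'
from h import *
c=env.read_camera("top");W=cloud(c); cv2.imwrite("pics/p2.png",cv2.resize(c["image"][190:320,120:320],None,fx=3.5,fy=3.5))
P=W[200:320,210:320].reshape(-1,3); k=(P[:,2]>25)&(P[:,2]<42)&(abs(P[:,0]-497)<75)&(abs(P[:,1]-36)<50)
print(cv2.minAreaRect(P[k,:2].astype(np.float32)),np.percentile(P[k,2],[50,95]))
E
python3 go.py 480.3 274.8 80 -24.8 480.3 274.8 -29 -24.8
```

```text
t: 14.95
eef_pos: [479.0, 276.3, 76.2]
tcp_rot: [3.141, 0.0, 2.711]
ft_force: [0.3, -0.6, -0.2]
opening: 0.999
((497.5352783203125, 38.314090728759766), (56.0201301574707, 109.51081848144531), 85.97492980957031) [34.76603237 38.31795242]
t 15.0 pos [479.3 275.9  76.1] rot [3.141 0.    2.711] F [-0.4 -0.4  0.7] op 0.998
shift [-0.0014 -0.0005 -0.0039] turn 0.0024
shift [-0.0014 -0.0006  0.1051] turn 0.0024
```

View pics/p2.png

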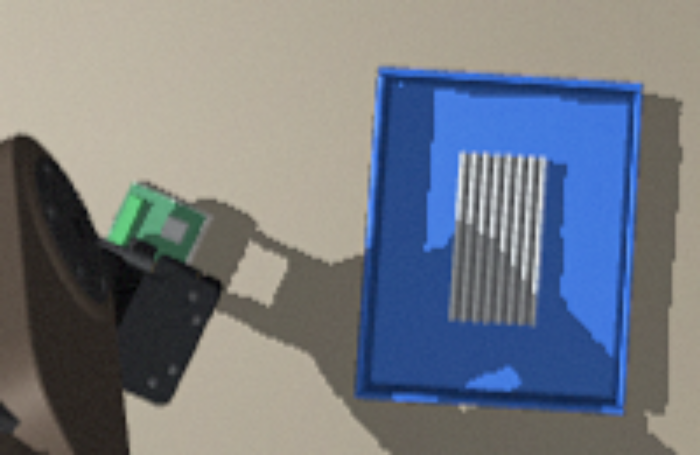

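The sink lies flat and centred in the box: centre (497.5, 38.3), long axis -4°, top at 34.8 mm. Next I descend on the board.

```bash
python3 -m pendant '[[[1,-0.001,0,0.02,0.002],[1,-0.001,0,0.05,0.002],[1,-0.001,0,0.075,0.002],[1,-0.001,0,0.092,0.002],[1,-0.001,0,0.101,0.002],[1,-0.001,0,0.104,0.002],[1,-0.001,0,0.105,0.002],[0.5,-0.001,0,0.105,0.002]]]'; python3 -m pendant '[[[0,0,0,0,0],[0,0,0,0,0],[0,0,0,0,0],[0,0,0,0,0],[0,0,0,0,0],[0,0,0,0,0],[0,0,0,0,0],[0,0,0,0,0]]]'; python3 go.py
```

```text
t: 15.8
eef_pos: [480.9, 274.0, -28.4]
tcp_rot: [3.141, 0.001, 2.707]
ft_force: [0.3, -0.1, 1.5]
opening: 0.954
t: 16.6
eef_pos: [480.5, 274.1, -28.9]
tcp_rot: [3.141, 0.0, 2.707]
ft_force: [-0.5, 0.1, 4.3]
opening: 0.581
t 16.6 pos [480.5 274.1 -28.9] rot [3.141 0.    2.707] F [-0.5  0.1  4.3] op 0.581
```

```bash
python3 -m pendant '[[[0,0,0,0,0],[0,0,0,-0.003,0],[0,0,0,-0.012,0],[0,0,0,-0.03,0],[0,0,0,-0.06,0],[0,0,0,-0.085,0],[0,0,0,-0.1,0],[0,0,0,-0.105,0]]]'
python3 - <<'E'
from h import *
c=env.read_camera("scene"); cv2.imwrite("pics/b1.png",cv2.resize(c["image"][100:290,330:500],None,fx=3,fy=3))
E
python3 go.py 497.5 37.5 80 -4
```

```text
t: 17.4
eef_pos: [481.1, 274.3, 78.0]
tcp_rot: [3.139, 0.002, 2.707]
ft_force: [-0.4, 0.2, -1.2]
opening: 0.583
t 17.45 pos [480.9 274.2  77.7] rot [3.140e+00 2.000e-03 2.707e+00] F [0.1 0.3 0.5] op 0.584
shift [-0.1148 -0.2077 -0.0025] turn -0.365
```

View pics/b1.png

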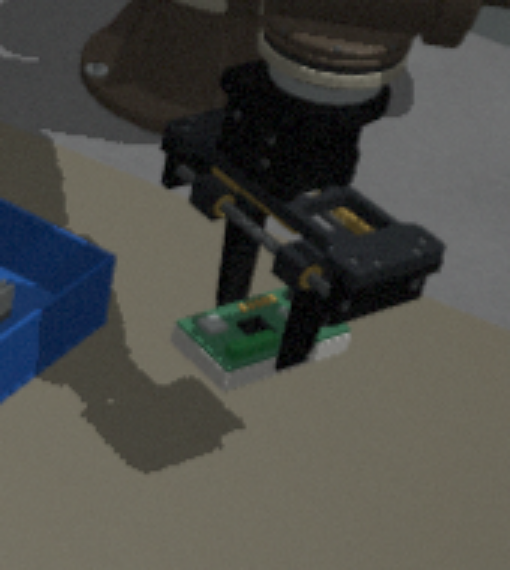

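The board is held level with its components up. Now I carry it over the box, keeping its underside about 107 mm up.

```bash
python3 -m pendant '[[[0,-0.006,-0.01,0,-0.03],[0,-0.018,-0.032,0,-0.08],[0,-0.035,-0.063,0,-0.14],[0,-0.055,-0.1,0,-0.2],[0,-0.075,-0.135,0,-0.26],[0,-0.093,-0.168,0,-0.32],[0,-0.107,-0.193,0,-0.36],[0,-0.114,-0.206,0,-0.365]]]';python3 -m pendant '[[[0,0,0,0,0],[0,0,0,0,0],[0,0,0,0,0],[0,0,0,0,0],[0,0,0,0,0],[0,0,0,0,0],[0,0,0,0,0],[0,0,0,0,0]]]'
python3 - <<'E'
from h import *
c=env.read_camera("scene"); W=cloud(c).reshape(-1,3);Z=W[:,2]
k=(abs(W[:,0]-497)<65)&(abs(W[:,1]-37)<45)&(Z>80)&(Z<150); print(np.round(np.percentile(Z[k],[0.5,2,5,20]),1))
E
python3 go.py 497.5 37.5 9 -4
```

```text
t: 18.25
eef_pos: [496.7, 37.1, 75.2]
tcp_rot: [-3.142, -0.001, 3.071]
ft_force: [0.7, 0.5, -0.5]
opening: 0.585
t: 19.05
eef_pos: [497.0, 39.3, 75.9]
tcp_rot: [3.141, 0.0, 3.072]
ft_force: [0.6, -0.4, -0.7]
opening: 0.584
[105.3 106.6 108.3 117.3]
t 19.1 pos [497.1  39.2  75.9] rot [3.141 0.    3.072] F [ 0.2 -0.5 -0.6] op 0.587
shift [-0.0006 -0.0017  0.0669] turn 0.0001
```

```bash
python3 -m pendant '[[[0,0,-0.0015,0.008,0],[0,0,-0.0015,0.022,0],[0,0,-0.0015,0.038,0],[0,0,-0.0015,0.052,0],[0,0,-0.0015,0.061,0],[0,0,-0.0015,0.066,0],[0,0,-0.0015,0.067,0],[0,0,-0.0015,0.067,0]]]';python3 go.py; python3 -m pendant '[[[0,0,0,0.001,0],[0,0,0,0.0015,0],[0,0,0,0.002,0],[0,0,0,0.0025,0],[0,0,0,0.0025,0],[0,0,0,0.0025,0],[0,0,0,0.0025,0],[0,0,0,0.0025,0]]]'
```

```text
t: 19.9
eef_pos: [497.1, 37.6, 9.1]
tcp_rot: [3.142, 0.0, 3.072]
ft_force: [0.3, 0.4, -1.0]
opening: 0.586
t 19.9 pos [497.1  37.6   9.1] rot [3.142 0.    3.072] F [ 0.3  0.4 -1. ] op 0.586
t: 20.7
eef_pos: [496.9, 37.7, 6.4]
tcp_rot: [3.142, 0.0, 3.072]
ft_force: [0.4, -0.2, -1.3]
opening: 0.584
```

```bash
python3 -m pendant '[[[0,0,0,0.0005,0],[0,0,0,0.001,0],[0,0,0,0.001,0],[0,0,0,0.001,0],[0.65,0,0,0.001,0],[0.7,0,0,0.001,0],[0.8,0,0,0.001,0],[0.8,0,0,0.001,0]]]'; python3 -m pendant '[[[0.8,0,0,0,0],[0.8,0,0,0,0],[0.8,0,0,0,0],[0.8,0,0,-0.005,0],[0.8,0,0,-0.02,0],[0.8,0,0,-0.05,0],[0.8,0,0,-0.09,0],[0.8,0,0,-0.12,0]]]'; python3 -m pendant '[[[0.8,0,0.03,0,0],[0.8,0,0.07,0,0],[0.8,0,0.11,0,0],[0.8,0,0.15,0,0],[0.8,0,0.19,0,0],[0.8,0,0.22,0,0],[0.8,0,0.24,0,0],[0.8,0,0.24,0,0]]]'
python3 - <<'E'
from h import *
c=env.read_camera("top");W=cloud(c); d=env.read_camera("scene"); Ws=cloud(d).reshape(-1,3)
hsv=cv2.cvtColor(c["image"],cv2.COLOR_BGR2HSV)
cv2.imwrite("pics/end.png",np.hstack([cv2.resize(c["image"][195:325,205:325],(400,433)),cv2.resize(d["image"][150:254,240:336],(400,433))]))
P=W[200:320,210:320].reshape(-1,3)
for n,Q in(("top",P),("scene",Ws)):
    k=(Q[:,2]>47)&(Q[:,2]<75)&(abs(Q[:,0]-497)<75)&(abs(Q[:,1]-37)<50); Q=Q[k]
    A=np.c_[Q[:,:2]-[497,37],np.ones(len(Q))]; g=(Q[:,2]<57); co=np.linalg.lstsq(A[g],Q[g,2],rcond=None)[0]
    print(n,cv2.minAreaRect(Q[:,:2].astype(np.float32)),np.percentile(Q[:,2],[5,50,95]).round(1),"plane slope",co.round(3))
b=dict(reel=(265,125,315,172,30,50),fan=(365,145,415,195,15,40),small=(168,143,212,182,12,40))
for n,v in b.items(): print(n,rect(W,v[:4],*v[4:])["c"])
E
python3 go.py
```

```text
t: 21.5
eef_pos: [496.9, 37.7, 5.3]
tcp_rot: [3.141, -0.0, 3.072]
ft_force: [-0.4, 0.2, 0.5]
opening: 0.784
t: 22.3
eef_pos: [497.1, 37.7, 127.7]
tcp_rot: [3.142, 0.001, 3.072]
ft_force: [0.0, -0.6, -0.1]
opening: 0.8
t: 23.1
eef_pos: [513.4, 279.1, 125.6]
tcp_rot: [3.141, 0.0, 3.074]
ft_force: [-0.6, 0.9, -0.2]
opening: 0.801
top ((496.9286193847656, 39.308837890625), (55.938838958740234, 99.95932006835938), 86.05068969726562) [49.8 53.5 62.6] plane slope [3.000e-03 4.000e-03 5.305e+01]
scene ((499.4132995605469, 38.07128143310547), (57.29492950439453, 100.97041320800781), 86.78343963623047) [48.6 53.2 62.2] plane slope [-1.400e-02 -2.300e-02  5.281e+01]
reel [752.4 -24.1]
fan [ 706.4 -262.6]
small [723.2 212.8]
t 23.2 pos [513.3 276.9 125.5] rot [-3.141 -0.     3.073] F [ 0.5 -0.4 -0.5] op 0.804
```

View pics/end.png

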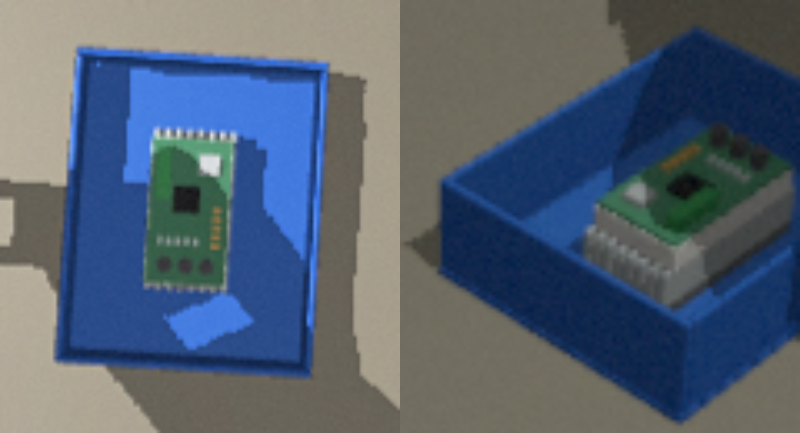

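The picture shows the board lying squarely on the sink, level and with its components up. The gripper is clear and the bystanders haven't moved, so I'm handing in.

```bash
python3 -c "from cell import env; print(env.job_done())"
```

```text
the job is handed in; nothing more can be done
None
```

The silver heat sink is flat on the floor of the blue box, fins up, and the circuit board sits squarely on top of it, components up. Both were lowered until they touched before I opened the gripper. I handed the job in at about 23 s; it reports no verdict.

**Last checks:**

| | Centre x, y (mm) | Long axis | Top height (mm) |
|---|---|---|---|
| Heat sink | 497.5, 38.3 | -4.0° | 34.8 (expected 35) |
| Board, top camera | 496.9, 39.3 | -3.9° | 53.5 (expected 53) |
| Board, scene camera | 499.4, 38.1 | -3.2° | 53.2 |

- **Level:** the board's tilt measured under about 1.6° in both views.
- **Bystanders:** the reel, fan and small heat sink were all within 1 mm of where they started.
- **Gripper:** it was open and well clear of everything at hand-in.

**What disagreed:**
- **Tool height:** the reported TCP height read about 32–36 mm lower than the cameras showed. The first grasp therefore closed in the air just above the heat sink, without contact. I measured the offset from depth images, corrected for it, and the second grasp held.
- **Camera spread:** the two cameras differ by about 2.5 mm on the board's position, close to the stated calibration error.

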